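# Borescope down the plug hole of a model aero engine

## Task

Inspect the petrol engine: lift the already loosened spark plug straight out of the top of its cylinder and lower it into the steel parts tray before letting go of it. Then take the borescope out of the tool stand and lower its thin tube down the open plug hole, without touching the hole or anything else of the engine with it, until the dark depth band on the tube is level with the top of the hole. Finish there, still holding the scope still, upright and centred in the hole, and leave the hex drivers, the glue bottle and the clamp where they are.

Things in the scene. Friction and masses are not known exactly. Their poses are not given: they have to be found in the camera images.
- engine: Aluminium single-cylinder model-aeroplane engine on a plywood stand, fixed. Origin on the bench under the cylinder axis, z up. Board x -110..100, y -70..70 mm; firewall at x -90 mm, 123 mm tall; propeller hub to x 103 mm; muffler at +y to 84 mm, 131 mm high; carburettor at -y to -90 mm; finned cylinder 86 x 78 mm (x, y). Highest part 169 mm above the bench.
- plug_hole (a point): Centre of the top of the plug hole, on the cylinder axis, 165 mm above the bench, in the flat 50 x 50 mm top of the cylinder head (4 mm bolt heads at its corners). The hole is round, vertical, 14.5 mm wide, 20 mm deep through the head; below it the hollow cylinder is 46 mm wide and the piston top is 60 mm below this point. Axes as the engine's.
- spark_plug: Spark plug, 67 mm long, 40-75 g, unscrewed, standing loose in the plug hole. Origin on its axis at the seat resting on the hole's top; z up its axis. Thread 13 mm wide and electrode down to -19 mm; 19 mm shoulder to +5; hexagon 21 mm (24 over corners) +5 to +15; white ceramic 11.6 mm wide +15 to +41; terminal to +49 mm. Let go on its electrode it may tip over on its side.
- tray: Open steel parts tray with a black rubber liner, 140 x 180 mm (x, y), walls 2 mm thick and 26 mm high, fixed to the bench. Origin: centre of its underside on the bench, z up; the liner's top is 4 mm above the origin.
- tool_stand: Aluminium tool stand, two plates on columns, fixed. Origin: centre of its underside, z up. Upper plate 52 x 166 mm (x, y), top 105 mm above the bench, with three vertical 11 mm holes along the stand's y axis at y = -55, 0, +55 mm; in them the borescope and two hex drivers hang, in any order, by the shoulders of their handles. Base plate 70 x 176 mm.
- borescope: Rigid borescope, 75-150 g: steel tube 6 mm thick, 90 mm long, below a round handle 24 mm thick, 76 mm long, black with bright ends, the thickest in the tool stand. Origin at the lens on the tube's lower tip, z up the axis; handle from 90 to 166 mm. In the stand it is upright, the handle's lower face on the upper plate, origin 15 mm above the bench; lifted 90 mm it is free.
- depth_band (a point): The dark 2 mm wide depth band around the borescope's bright tube, 38 mm above the lens; the point lies on the axis.
- scope_grip (a point): Point on the axis of the borescope's handle, 130 mm above the lens and 40 mm above the handle's lower face, 36 mm below its top: a good place to hold it.
- driver_1: Hex driver hanging in the tool stand, bystander. Origin: lower tip of its 4.4 mm shaft, 80 mm below the handle; handle 17 mm thick, 66 mm long, so its top is 171 mm above the bench.
- driver_2: The second hex driver in the tool stand, of the same size, bystander. Origin: lower tip of its shaft.
- glue_bottle: Small white glue bottle with a pointed nozzle, 33 mm wide and 94 mm tall, standing on the bench beyond the engine, bystander. Origin: centre of its underside.
- clamp: F-clamp lying on the bench beyond the tray, about 200 x 85 x 24 mm, bystander. Origin: on the bench under the middle of its bar; the bar runs along y.

How it is judged:
By the outcome, as a careful person would: the job done as asked, in the order asked, and still so for the second after the job is handed in, while the arm keeps its last pose, push and grip.
It also fails if it takes over 61 s, if anything falls off the work surface, if the arm or the gripper's body presses on something with over 40 N, if the wrist force passes 120 N, or if a joint passes its speed limit or range.

## Robot

A 6-joint arm with a two-finger parallel gripper is mounted at the origin on the work surface. World frame = base frame: x ahead of the robot, y to its left, z up, the work surface at z = 0. Lengths are in m, angles in rad, forces in N, time in s.
With the tool pointing down it reaches from about 0.35 to 0.875 m from the base axis. Payload 15.5 kg.
Tool frame: the origin (TCP) lies at the very end of the fingers, on their centre line; the grasp point (between the pads) lies 19 mm behind it; z points along the fingers, y is the direction in which the jaws open and shut (so a half turn about z gives the same grasp; the last joint's range is limited). The gripper opens to 85 mm and grips with 20 to 120 N. Pads are 22 mm wide; open, the fingers measure 114 mm over their backs; the gripper's body (76 mm by 85 mm) begins 54 mm behind the grasp point. The pads swing forward as they close: fully open they stand 13 mm farther back than shut.
Start: joints at [-1.242, 0.494, 1.345, -0, 1.302, -0.096], TCP at [0.257, -0.57, 0.231] pointing down, gripper open.
Joint ranges: [-2.91, 2.91], [-0.82, 2.16], [0.22, 2.67], [-1.22, 4.37], [0.12, 2.79], [-3.08, 3.08]. Speed limits (rad/s): [1.89, 1.89, 2.57, 3.01, 3.01, 3.01].

## Interface

Orientations are given as a rotation vector (axis times angle).
In Python, from rig import r gives the robot as it stands.
- The arm moves only by the tool drive_tool, never from a script. Its arguments are lists of equal length, an entry for each row: "dp": the shift along the world's x, y, z each as a share of 1 m, from -1 to 1, a list of three; "spin": the turn about the world's z as a share of pi rad, from -1 to 1; "gripper": the closure, from -1 (fully open) to 1 (shut). A call has exactly 5 rows; each row is the pose to reach, as a shift and turn from the pose commanded when the call began, turning the shorter way round; what a row does not reach only later rows make up. A row lasts 1/12 s, in which the tool goes at most 41.7 mm and 7.16 degrees, less where a joint would pass 70% of its speed; a pose out of reach is approached as far as the arm can. A call with a number of a shift or a turn outside -1 to 1 is refused whole. A call with a gripper value outside its range is refused whole. The fingers move at their own pace and stop on an object; "newtons" is the grip in N (left out, the last holds). Time passes only in rows, so rows that repeat a pose let the fingers close, or fill a call up. It gives the time, the measured TCP pose, the force and the opening at its end, in the units of the state.
- r.observe(): the state, without advancing time (a new reading comes with each control period).
- r.capture(name): name is "scene" or "top" or "wrist"; returns (picture, depth): 384x512x3 uint8, red, green, blue; 384x512 float32, m along the optical axis (not along the pixel's ray), 0 where there is no reading.
- r.camera_model(name): a dict with "fx", "fy", "cx", "cy" (pixels), "extrinsics" (4x4, takes a point from world to camera coordinates). Camera axes: x right, y up, looking along -z (the intrinsics and any distortion apply to the point x, -y, -z); pixel columns grow to the right and rows downward; lengths in m; the calibration is good to about 2 mm. A picture is of the moment at which its call begins: read the wrist's pose just before it. camera_model takes no time and is no camera call; for the wrist camera it gives the pose at the moment of the call.
- r.finish_job(): hands the job in, once; it reports no verdict.
The state is a dict: "time_s": time; "qpos": joint angles; "joint_velocities": joint speeds; "effort": joint torques, N m; "ee_pos": TCP position; "tool_rot": TCP orientation; "wrist_force": force on the tool from outside, world axes, zero at the start; "torque": the same for the moment, N m; "grip_width": opening from 0.0 (shut) to 1.0 (fully open).
Only numpy, scipy, OpenCV 4.12 (cv2) and the standard library are available. Lean on these libraries where they do the work, as an engineer would, in place of code of your own. Each camera call takes 0.05 s, during which the arm holds its last target.

## Working session

There is one attempt and no reset: what is moved stays moved. The work goes in short steps, Python scripts to look and compute and a tool call to move; the robot and the scene stay as the last step left them, time stands still between calls to the robot, and variables do not carry over. Pictures are saved under pics/ and viewed, and the job is handed in when it is done.

Besides the shell and the picture viewer there is one more tool, called after ">>>" as name(argument=value, ...), one argument or row to a line, values as JSON. drive_tool: Moves the arm, as the interface text tells. Shift numbers are shares of 1 m and turn numbers shares of pi rad, none past 1 either way. Its arguments: {"type":"object","properties":{"dp":{"type":"array"},"spin":{"type":"array"},"gripper":{"type":"array"},"newtons":{"type":"number"}},"required":["dp","spin","gripper"]}

```bash
ls; mkdir -p pics
cat > h.py <<'E'
import numpy as np, cv2
from rig import r
def cap(n,name):
    m=r.camera_model(n); p,d=r.capture(n)
    cv2.imwrite(f'pics/{name}.png',cv2.cvtColor(p,cv2.COLOR_RGB2BGR)); np.savez(f'pics/{name}.npz',p=p,d=d,**{k:np.array(v) for k,v in m.items() if v is not None})
    return m,p,d
def load(name):
    z=np.load(f'pics/{name}.npz',allow_pickle=True); return z,z['p'],z['d']
def world(m,u,v,d):
    u,v,d=map(np.asarray,(u,v,d)); c=np.stack([(u-m['cx'])/m['fx']*d,-(v-m['cy'])/m['fy']*d,-d,np.ones_like(d*1.)],-1)
    return (c@np.linalg.inv(np.array(m['extrinsics'])).T)[...,:3]
def onplane(m,u,v,z):
    E=np.linalg.inv(np.array(m['extrinsics'])); o=E[:3,3]; p=world(m,u,v,np.ones_like(np.asarray(u,float))); t=(z-o[2])/(p[...,2]-o[2]); return o+(p-o)*t[...,None]
def proj(m,P):
    c=np.array(m['extrinsics'])@np.r_[P,1]; return m['cx']+m['fx']*c[0]/-c[2], m['cy']+m['fy']*-c[1]/-c[2]
E
python3 - <<'E'
from h import *
print(r.observe())
for n in ('scene','top','wrist'):
    m,p,d=cap(n,n+'0'); print(n,m)
E
```

```text
pics
{'time_s': 0.0, 'qpos': array([-1.24254147e+00,  4.94178619e-01,  1.34616639e+00,  3.24191973e-05,
        1.30249543e+00, -9.54959529e-02]), 'joint_velocities': array([-0.000386  ,  0.00093524,  0.00042651, -0.00166993,  0.00013613,
       -0.00050452]), 'effort': array([ 1.79810333e-03, -8.82168603e+01, -3.83860981e+01,  3.47504749e-05,
        1.02634789e-02, -9.16105455e-05]), 'ee_pos': array([ 0.25688186, -0.56935588,  0.23069115]), 'tool_rot': array([-3.07012880e+00, -6.60382645e-01,  1.78758792e-04]), 'wrist_force': array([ 0.88148686, -0.30497934,  0.05568835]), 'torque': array([-0.03891423,  0.00921733,  0.01312062]), 'grip_width': 0.9969548295355916}
scene {'fx': 418.59029398672, 'fy': 418.59029398672, 'cx': 261.8899061234199, 'cy': 193.99575551406625, 'extrinsics': array([[-0.82160834,  0.57002674,  0.00540843,  0.46440461],
       [-0.36047786, -0.52687798,  0.76971118,  0.12352728],
       [ 0.44160554,  0.63045151,  0.63836936, -1.48539021],
       [ 0.        ,  0.        ,  0.        ,  1.        ]])}
top {'fx': 410.465824177784, 'fy': 410.465824177784, 'cx': 248.1627025028761, 'cy': 193.1961117322928, 'extrinsics': array([[ 0.00671788, -0.99982561, -0.01742464,  0.01939088],
       [ 0.99872287,  0.00583586,  0.05018535, -0.57672675],
       [-0.05007491, -0.01773953,  0.99858791, -1.17217925],
       [ 0.        ,  0.        ,  0.        ,  1.        ]])}
wrist {'fx': 275.62354986285106, 'fy': 275.62354986285106, 'cx': 254.38817233284595, 'cy': 190.94368819504086, 'extrinsics': array([[ 4.10944541e-01, -9.11660298e-01, -2.92468677e-04,
        -6.24374153e-01],
       [ 8.74077179e-01,  3.94094509e-01, -2.84039791e-01,
         3.62411867e-02],
       [ 2.59063061e-01,  1.16468961e-01,  9.58812449e-01,
        -3.79645064e-01],
       [ 0.00000000e+00,  0.00000000e+00,  0.00000000e+00,
         1.00000000e+00]])}
```

View pics/scene0.png

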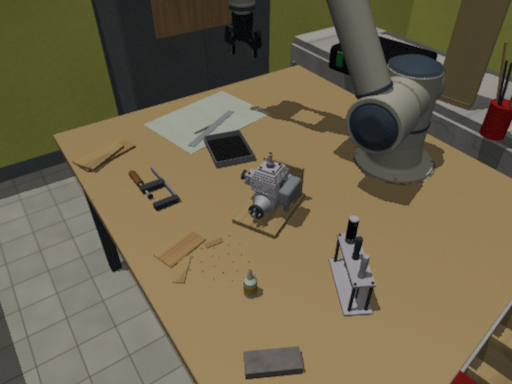

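View pics/top0.png

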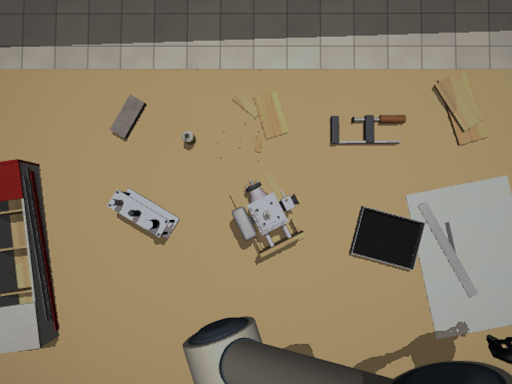

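View pics/wrist0.png

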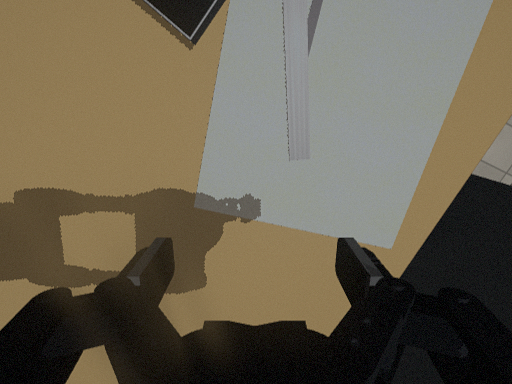

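Run:
```python
import cv2
a=cv2.imread('pics/scene0.png');b=cv2.imread('pics/top0.png')
c1=cv2.resize(a[140:320,220:400],None,fx=3.2,fy=3.2,interpolation=cv2.INTER_CUBIC)
cv2.imwrite('pics/z1.png',c1)
c2=cv2.resize(b[170:270,95:315],None,fx=3.6,fy=3.6,interpolation=cv2.INTER_CUBIC)
cv2.imwrite('pics/z2.png',c2)
```

```text
(no output)
```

View pics/z1.png

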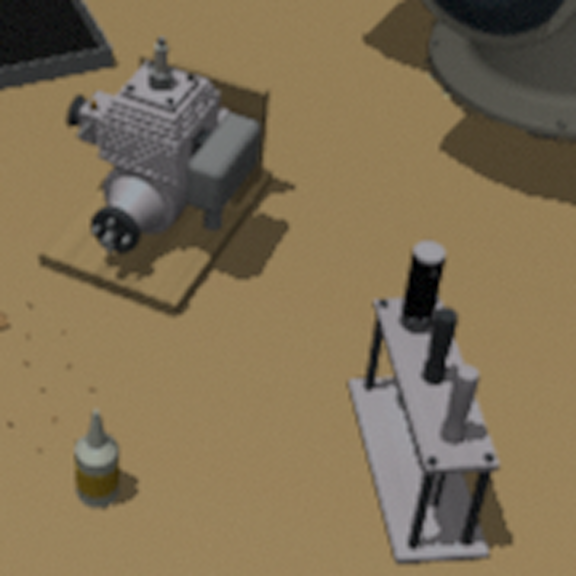

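View pics/z2.png

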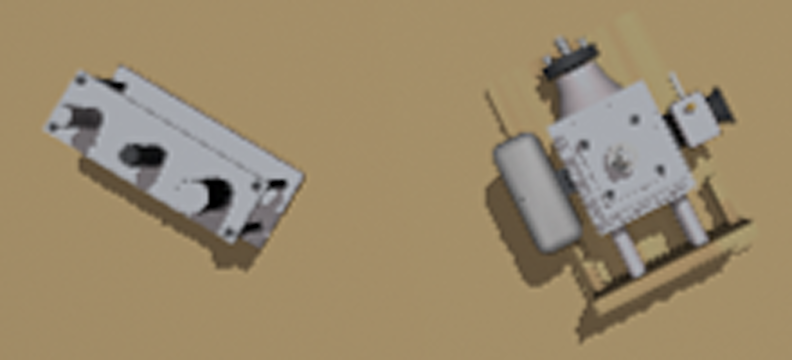

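Run:
```python
from h import *
m,p,d=load('top0')
vv,uu=np.mgrid[:384,:512]
W=world(m,uu,vv,d)
def st(n,box,zlo,zhi):
    u0,u1,v0,v1=box
    M=np.zeros_like(d,bool);M[v0:v1,u0:u1]=1
    M&=(d>0)&(W[...,2]>zlo)&(W[...,2]<zhi)
    q=W[M]; 
    if len(q)==0: print(n,'none');return
    rc=cv2.minAreaRect((q[:,:2]*1000).astype(np.float32))
    print(n,len(q),q.mean(0).round(4),'rect',np.round(rc[0],1),np.round(rc[1],1),round(rc[2],1),'zmed',np.median(q[:,2]).round(4))
st('head',(235,305,190,245),.155,.172)
st('plug',(235,305,190,245),.185,.23)
st('plate',(95,190,180,250),.095,.112)
st('tools',(95,190,180,250),.155,.20)
st('scopetop',(140,190,205,250),.165,.20)
st('tray',(340,440,195,280),.015,.035)
st('bench',(280,340,280,320),-.05,.05)
st('bottle',(175,205,120,150),.08,.12)
m,p,d=load('scene0')
W=world(m,uu,vv,d)
st('plugS',(255,290,145,170),.18,.23)
st('headS',(240,300,150,190),.160,.169)
st('tscope',(340,365,210,250),.172,.20)
st('tscope side',(340,365,210,250),.115,.165)
st('tray',(190,270,120,180),.015,.035)
```

```text
head 602 [ 0.5187 -0.0293  0.1621] rect [519.4 -28.5] [71.4 64.6] 26.7 zmed 0.1623
plug 17 [ 0.5184 -0.0289  0.2076] rect [518.2 -28.7] [7.3 9.7] 0.4 zmed 0.2067
plate 944 [0.5183 0.3146 0.1045] rect [516.9 316.6] [167.5  52.8] 59.7 zmed 0.1044
tools 176 [0.5094 0.3005 0.1725] rect [517.2 312.7] [128.7  22.3] 58.2 zmed 0.1725
scopetop 80 [0.4895 0.267  0.1793] rect [488.9 267.8] [21.7 22.8] 86.4 zmed 0.1804
tray 304 [ 0.4531 -0.3832  0.0232] rect [ 451.4 -375.1] [182.6 140.1] 75.1 zmed 0.024
bench 2389 [ 0.2716 -0.1556 -0.0003] rect [ 271.4 -155.9] [113.4 171.2] 0.5 zmed -0.0003
bottle 7 [0.7341 0.1938 0.0888] rect [734.1 193.5] [4.6 5.2] 85.8 zmed 0.0898
plugS 62 [ 0.5229 -0.0262  0.1932] rect [522. -27.] [19.9 19.5] 54.9 zmed 0.1909
headS 241 [ 0.5265 -0.0213  0.1643] rect [522.1 -28.6] [70.5 62.8] 27.5 zmed 0.1649
tscope 95 [0.497  0.2769 0.1788] rect [506.8 289.5] [75.9 23.2] 53.6 zmed 0.1804
tscope side 215 [0.505  0.2865 0.1431] rect [504.8 294.4] [71.2 23.2] 63.1 zmed 0.145
tray 353 [ 0.4537 -0.3717  0.0224] rect [ 454.4 -376.2] [191.5 141. ] 75.3 zmed 0.0225
```

>>> drive_tool(
  dp=[
    [0.262, 0.542, 0.06],
    [0.262, 0.542, 0.06],
    [0.262, 0.542, 0.06],
    [0.262, 0.542, 0.06],
    [0.262, 0.542, 0.06],
  ],
  spin=[0.2, 0.2, 0.2, 0.2, 0.2],
  gripper=[-1, -1, -1, -1, -1],
  newtons=40,
)

```text
time_s: 0.57
ee_pos: [0.3475, -0.3812, 0.2519]
tool_rot: [-2.715, -1.581, -0.0]
wrist_force: [1.0, 0.6, -0.1]
grip_width: 1.0
```

>>> drive_tool(
  dp=[
    [0.171, 0.353, 0.038],
    [0.171, 0.353, 0.038],
    [0.171, 0.353, 0.038],
    [0.171, 0.353, 0.038],
    [0.171, 0.353, 0.038],
  ],
  spin=[0, 0, 0, 0, 0],
  gripper=[-1, -1, -1, -1, -1],
)

```text
time_s: 0.98
ee_pos: [0.438, -0.1945, 0.2723]
tool_rot: [2.72, 1.573, 0.0]
wrist_force: [1.1, -0.7, 0.7]
grip_width: 0.999
```

>>> drive_tool(
  dp=[
    [0.082, 0.168, 0.018],
    [0.082, 0.168, 0.018],
    [0.082, 0.168, 0.018],
    [0.082, 0.168, 0.018],
    [0.082, 0.168, 0.018],
  ],
  spin=[0, 0, 0, 0, 0],
  gripper=[-1, -1, -1, -1, -1],
)

```text
time_s: 1.4
ee_pos: [0.5209, -0.0247, 0.2904]
tool_rot: [-2.718, -1.576, -0.002]
wrist_force: [0.2, -0.9, 0.0]
grip_width: 1.001
```

Run:
```python
from h import *
o=r.observe();print(o['ee_pos'],o['joint_velocities'].round(3),o['tool_rot'],o['qpos'].round(2))
m,p,d=cap('wrist','w1')
print(proj(m,np.array([.519,-.0285,.214])),proj(m,np.array([.519,-.0285,.165])))
```

```text
[ 0.52088929 -0.02465889  0.29042037] [ 0.426  0.117 -0.229 -0.017  0.117  0.408] [-2.71767964e+00 -1.57554561e+00 -1.68798939e-03] [-0.16  0.29  1.51  0.    1.34  0.36]
(np.float64(254.41456107567714), np.float64(204.65814084669077)) (np.float64(254.3698107357317), np.float64(188.6622737959363))
```

View pics/w1.png

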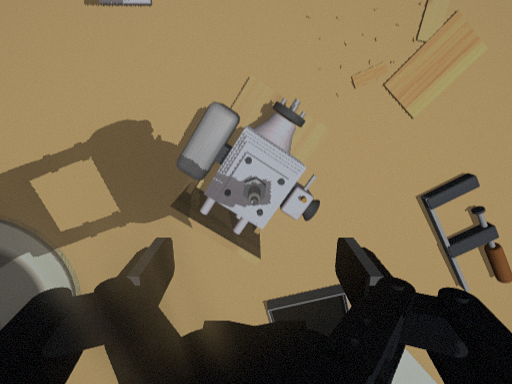

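>>> drive_tool(
  dp=[
    [0, 0, -0.02],
    [0, 0, -0.02],
    [0, 0, -0.02],
    [0, 0, -0.02],
    [0, 0, -0.02],
  ],
  spin=[0, 0, 0, 0, 0],
  gripper=[-0.5, -0.5, -0.5, -0.5, -0.5],
)

```text
time_s: 1.87
ee_pos: [0.5198, -0.029, 0.2707]
tool_rot: [2.72, 1.572, 0.001]
wrist_force: [-0.2, 0.2, -0.6]
grip_width: 0.749
```

Run:
```python
from h import *
o=r.observe();print(o['ee_pos'],o['joint_velocities'].round(3),o['tool_rot'],o['grip_width'])
m,p,d=cap('wrist','w2')
print(proj(m,np.array([.519,-.0285,.214])),proj(m,np.array([.519,-.0285,.165])))
g=cv2.resize(cv2.cvtColor(p,cv2.COLOR_RGB2BGR)[110:260,170:340],None,fx=4,fy=4,interpolation=cv2.INTER_CUBIC);cv2.imwrite('pics/w2z.png',g)
vv,uu=np.mgrid[:384,:512]; W=world(m,uu,vv,d)
b=(uu>170)&(uu<340)&(vv>100)&(vv<260)&(d>0)
for lo,hi in((.16,.168),(.166,.172),(.2,.212),(.209,.22)):
    q=W[b&(W[...,2]>lo)&(W[...,2]<hi)]; 
    if len(q): print(lo,len(q),q.mean(0).round(4),cv2.minAreaRect((q[:,:2]*1000).astype(np.float32)))
```

```text
[ 0.51977402 -0.02897102  0.27070885] [-0.001 -0.001  0.001  0.001 -0.005 -0.   ] [2.71970157e+00 1.57162876e+00 7.93758311e-04] 0.7490523886595557
(np.float64(252.90128020825728), np.float64(207.79302786362828)) (np.float64(253.10988482649634), np.float64(189.94798755486423))
0.16 2963 [ 0.5217 -0.0236  0.1641] ((519.9739379882812, -26.287216186523438), (67.95333862304688, 61.54616928100586), 26.981098175048828)
0.166 764 [ 0.5211 -0.0249  0.167 ] ((520.0068969726562, -26.230369567871094), (49.91925811767578, 49.80095291137695), 27.111379623413086)
0.2 122 [ 0.5212 -0.0242  0.2061] ((520.4572143554688, -25.227867126464844), (9.547996520996094, 10.50308609008789), 59.38231658935547)
0.209 67 [ 0.5203 -0.0257  0.2139] ((520.1090087890625, -25.96246337890625), (5.812237739562988, 5.433686256408691), 59.650203704833984)
```

View pics/w2z.png

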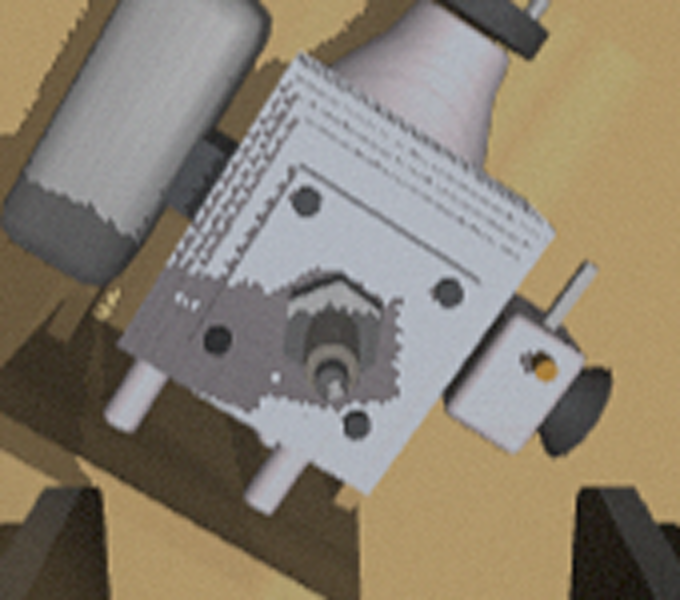

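>>> drive_tool(
  dp=[
    [0, 0.001, -0.03],
    [0, 0.001, -0.06],
    [0, 0.001, -0.086],
    [0, 0.001, -0.086],
    [0, 0.001, -0.086],
  ],
  spin=[0, 0, 0, 0, 0],
  gripper=[-0.5, -0.5, -0.5, -0.5, -0.5],
)

```text
time_s: 2.33
ee_pos: [0.5193, -0.0276, 0.1841]
tool_rot: [-2.719, -1.572, 0.002]
wrist_force: [-0.5, -0.2, 0.1]
grip_width: 0.751
```

Run:
```python
from h import *
o=r.observe();print(o['ee_pos'],o['wrist_force'])
m,p,d=cap('wrist','w3')
cv2.imwrite('pics/w3z.png',cv2.resize(cv2.cvtColor(p,cv2.COLOR_RGB2BGR)[150:330,150:360],None,fx=3,fy=3))
```

```text
[ 0.51929484 -0.02763292  0.18410091] [-0.52291817 -0.24094036  0.13365006]
```

View pics/w3z.png

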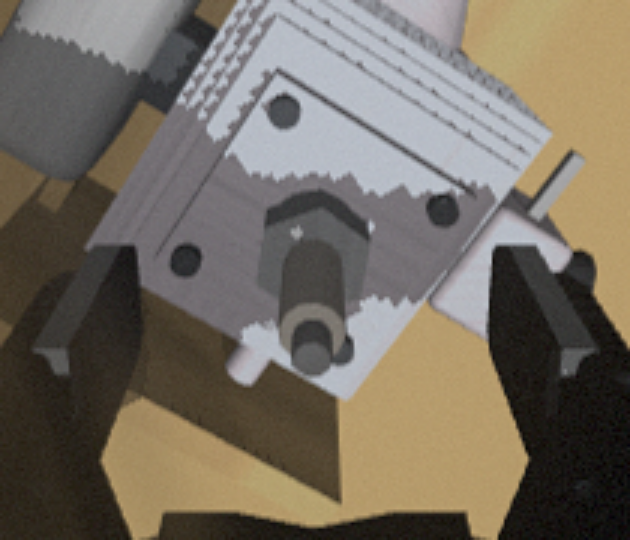

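>>> drive_tool(
  dp=[
    [0, 0, 0.001],
    [0, 0, 0.001],
    [0, 0, 0.001],
    [0, 0, 0.001],
    [0, 0, 0.001],
  ],
  spin=[0, 0, 0, 0, 0],
  gripper=[0.2, 0.4, 0.6, 1, 1],
  newtons=40,
)

```text
time_s: 2.8
ee_pos: [0.52, -0.0275, 0.1856]
tool_rot: [2.719, 1.573, 0.001]
wrist_force: [0.1, 0.9, 6.1]
grip_width: 0.113
```

>>> drive_tool(
  dp=[
    [0, 0, 0],
    [0, 0, 0],
    [0, 0, 0],
    [0, 0, 0],
    [0, 0, 0],
  ],
  spin=[0, 0, 0, 0, 0],
  gripper=[1, 1, 1, 1, 1],
)

```text
time_s: 3.22
ee_pos: [0.52, -0.0275, 0.1856]
tool_rot: [2.719, 1.573, 0.001]
wrist_force: [-1.1, -0.2, 7.7]
grip_width: 0.115
```

Run:
```python
from h import *
o=r.observe();print(o['ee_pos'],o['wrist_force'],o['torque'],o['grip_width'])
m,p,d=cap('wrist','w4')
cv2.imwrite('pics/w4z.png',cv2.resize(cv2.cvtColor(p,cv2.COLOR_RGB2BGR)[150:330,150:360],None,fx=3,fy=3))
```

```text
[ 0.52000524 -0.02748759  0.18560303] [-1.0749956  -0.22045442  7.73104814] [0.01489452 0.12652784 0.00590844] 0.11520224650559324
```

View pics/w4z.png

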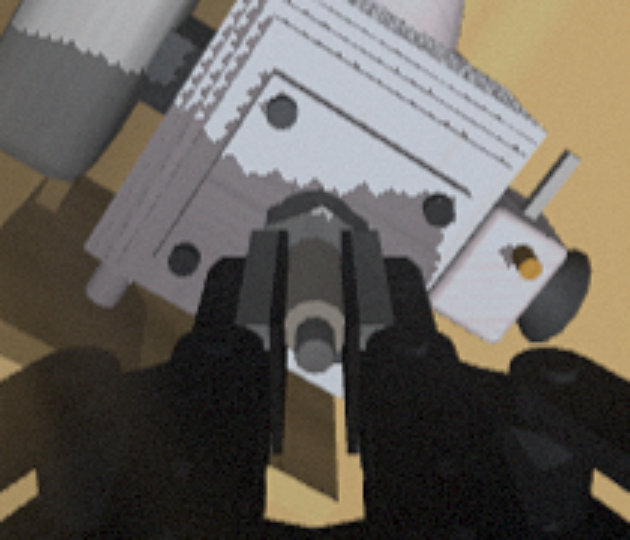

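>>> drive_tool(
  dp=[
    [0, 0, 0.006],
    [0, 0, 0.014],
    [0, 0, 0.028],
    [0, 0, 0.05],
    [0, 0, 0.07],
  ],
  spin=[0, 0, 0, 0, 0],
  gripper=[1, 1, 1, 1, 1],
)

```text
time_s: 3.68
ee_pos: [0.5194, -0.0274, 0.2565]
tool_rot: [-2.719, -1.573, 0.0]
wrist_force: [0.0, 0.7, -0.4]
grip_width: 0.121
```

Run:
```python
from h import *
o=r.observe();print(o['ee_pos'],o['wrist_force'],o['torque'],o['grip_width'])
m,p,d=cap('wrist','w5')
cv2.imwrite('pics/w5z.png',cv2.resize(cv2.cvtColor(p,cv2.COLOR_RGB2BGR)[130:310,150:360],None,fx=3,fy=3))
m,p,d=cap('scene','s5')
cv2.imwrite('pics/s5z.png',cv2.resize(cv2.cvtColor(p,cv2.COLOR_RGB2BGR)[80:230,200:350],None,fx=4,fy=4))
```

```text
[ 0.519415   -0.02738965  0.2564713 ] [ 0.03195111  0.69098568 -0.4297626 ] [ 0.02239046 -0.03374179 -0.00289637] 0.1214420630569161
```

View pics/w5z.png

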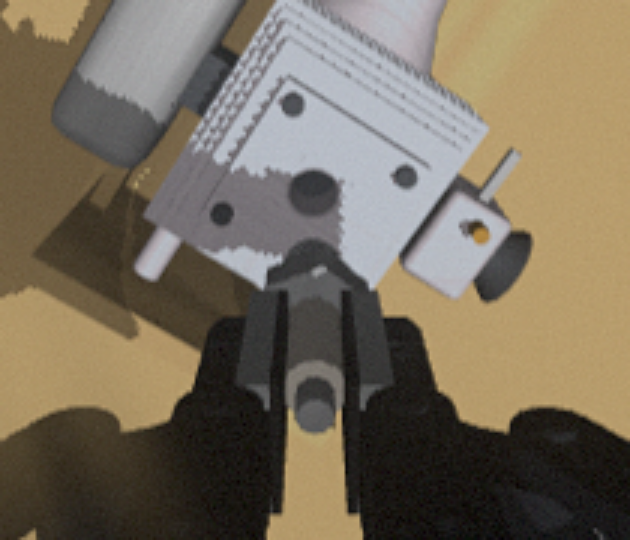

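View pics/s5z.png

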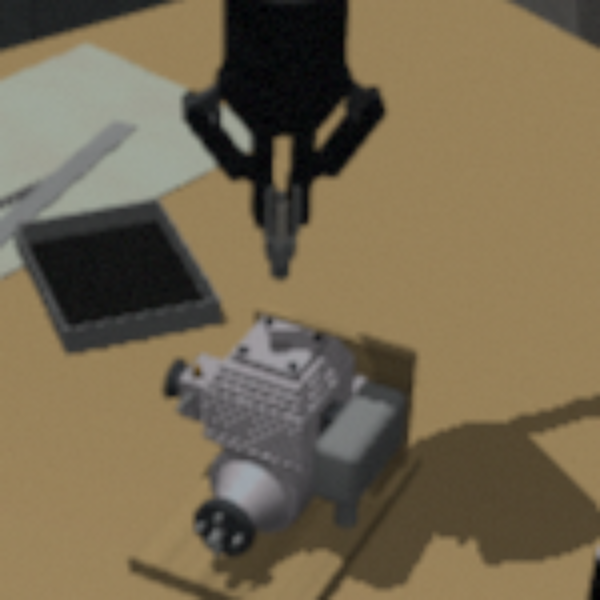

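>>> drive_tool(
  dp=[
    [-0.067, -0.347, 0],
    [-0.067, -0.347, 0],
    [-0.067, -0.347, 0],
    [-0.067, -0.347, 0],
    [-0.067, -0.347, 0],
  ],
  spin=[0, 0, 0, 0, 0],
  gripper=[1, 1, 1, 1, 1],
)

```text
time_s: 4.2
ee_pos: [0.4793, -0.2337, 0.2552]
tool_rot: [-2.719, -1.573, 0.0]
wrist_force: [1.1, -0.9, -0.3]
grip_width: 0.118
```

Run:
```python
from h import *
o=r.observe();print(o['ee_pos'])
m,p,d=load('w5')
hsv=cv2.cvtColor(p,cv2.COLOR_RGB2GRAY)
sub=hsv[180:207,240:270]
print(sub[8:24:2,::2])
M=(hsv<75).astype(np.uint8); M[:, :236]=0;M[:,272:]=0;M[:178]=0;M[206:]=0
n,l,s,c=cv2.connectedComponentsWithStats(M); print(s,c)
```

```text
[ 0.47927046 -0.23368233  0.25515332]
[[112 115 127 119 124  65  56  55  56  62 138 190 188 190 191]
 [123 118 114 106  52  58  58  58  58  58  51 142 141 186 189]
 [120 121 117  86  58  59  55  58  59  54  61  88 195 185 189]
 [121 118 119  75  63  62  56  52  53  64  72  81 176 189 188]
 [115 120 121  89  64  68  66  71  69  73  65  95 179 190 187]
 [119 109 119 108  68  69  66  68  70  73  70 110 175 188 189]
 [118 115 120 119 101  73  69  65  69  79 102 122 188 190 184]
 [116 113 115 118 117 112 102 102 101 111 118 110 155 188 186]]
[[     0      0    512    384 196432]
 [   247    187     15     14    176]] [[255.50138979 191.49804513]
 [253.94886364 193.68181818]]
```

>>> drive_tool(
  dp=[
    [-0.0275, -0.1425, 0],
    [-0.0275, -0.1425, 0],
    [-0.0275, -0.1425, 0],
    [-0.0275, -0.1425, 0],
    [-0.0275, -0.1425, 0],
  ],
  spin=[0, 0, 0, 0, 0],
  gripper=[1, 1, 1, 1, 1],
)

```text
time_s: 4.62
ee_pos: [0.4514, -0.3787, 0.2547]
tool_rot: [2.722, 1.568, -0.001]
wrist_force: [0.3, 0.3, -0.7]
grip_width: 0.112
```

Run:
```python
from h import *
o=r.observe();print(o['ee_pos'])
m,p,d=load('w5'); print('hole wrist',onplane(m,253.95,193.68,.165))
m,p,d=cap('top','t6')
cv2.imwrite('pics/t6z.png',cv2.resize(cv2.cvtColor(p,cv2.COLOR_RGB2BGR)[180:290,220:450],None,fx=3.4,fy=3.4,interpolation=cv2.INTER_CUBIC))
g=cv2.cvtColor(p,cv2.COLOR_RGB2GRAY)
print(g[208:222,258:276])
m,p,d=load('s5'); g=cv2.cvtColor(p,cv2.COLOR_RGB2GRAY);print(proj(m,np.array([.5203,-.0275,.165])));print(g[158:172,262:282])
```

```text
[ 0.45142311 -0.37870857  0.25468895]
hole wrist [ 0.51958654 -0.02669567  0.165     ]
[[168 176 175 175 174 175 174 175 176 175 176 175 174 175 174 175 174 174]
 [135 177 175 175 175 175 175 177 177 175 175 178 176 175 175 174 175 175]
 [119 179 175 175 175 175 177 173 155 144 147 162 174 176 175 175 174 174]
 [144 177 175 174 175 176 174 145  66  31  39  91 154 178 176 175 175 175]
 [178 175 175 175 175 177 161  91  35  40  38  49 117 175 176 175 175 174]
 [176 175 175 175 175 177 154  59  36  41  40  34  98 167 176 175 175 175]
 [176 175 175 174 175 176 163 101  33  39  38  42 113 176 176 175 174 175]
 [170 176 175 175 175 176 177 150  70  44  52  88 146 178 175 175 174 176]
 [160 176 175 175 175 175 176 171 140 113 121 149 175 176 175 174 175 176]
 [174 170 175 175 175 175 175 176 178 180 180 178 175 174 175 175 175 176]
 [164 148 176 175 174 175 174 175 175 175 175 176 175 176 175 175 175 175]
 [165 144 170 175 175 175 175 175 175 174 175 175 174 174 175 175 175 176]
 [174 170 160 175 175 175 175 174 174 174 174 175 174 174 175 175 173 170]
 [153 178 173 169 176 177 177 176 175 
[... 592 characters left out ...]
  81  52
   60  74]
 [153 157 154 156 151 115  87  88  87  85  86  85  87  85  86  85  59  23
   54  71]
 [155 157 156 156 152 113  76  76  76  76  80  86  87  87  86  85  73  63
   65  66]
 [147 155 156 157 156 112  68  67  66  66  70  84  87  84  86  86  86  80
   71  74]
 [132 156 157 156 156 130  90  78  86  89 111 126 128 128 127 104  82  71
   68  81]
 [145 156 157 155 157 150 135 129 134 136 150 157 158 157 156 133  87  69
   76  80]
 [140 152 157 156 157 157 157 156 158 158 160 156 159 158 158 127  81 104
  116  90]
 [104 120 127 140 153 157 157 157 157 151 129 125 147 159 141  95 103 132
  122  92]
 [116  95  84 102 117 128 140 154 158 140  89  58 131 141 101 107 142 126
   91  90]]
```

View pics/t6z.png

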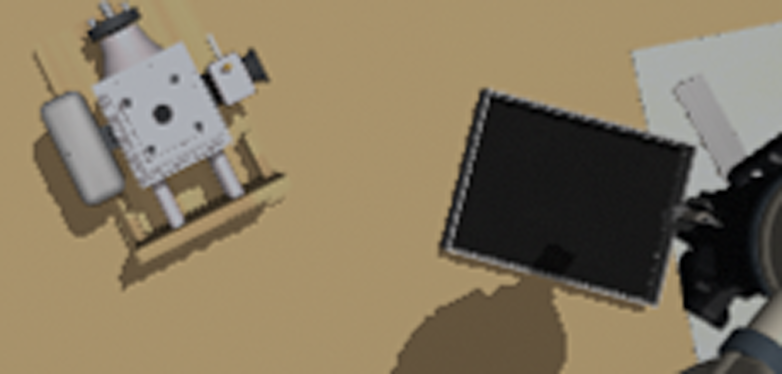

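>>> drive_tool(
  dp=[
    [0.001, 0.003, -0.04],
    [0.001, 0.003, -0.08],
    [0.001, 0.003, -0.12],
    [0.001, 0.003, -0.16],
    [0.001, 0.003, -0.19],
  ],
  spin=[0, 0, 0, 0, 0],
  gripper=[1, 1, 1, 1, 1],
)

```text
time_s: 5.08
ee_pos: [0.453, -0.3695, 0.0624]
tool_rot: [-2.717, -1.573, 0.001]
wrist_force: [0.6, -0.5, -0.8]
grip_width: 0.114
```

>>> drive_tool(
  dp=[
    [0, 0, -0.004],
    [0, 0, -0.008],
    [0, 0, -0.013],
    [0, 0, -0.016],
    [0, 0, -0.018],
  ],
  spin=[0, 0, 0, 0, 0],
  gripper=[1, 1, 1, 1, 1],
)

```text
time_s: 5.5
ee_pos: [0.4544, -0.372, 0.0483]
tool_rot: [2.717, 1.572, 0.001]
wrist_force: [0.1, 0.5, -0.1]
grip_width: 0.119
```

Run:
```python
from h import *
o=r.observe();print(o['ee_pos'],o['wrist_force'])
m,p,d=load('t6'); g=cv2.cvtColor(p,cv2.COLOR_RGB2GRAY)[206:219,263:273].astype(float); w=np.clip(175-g,0,None); w[w<10]=0
vv,uu=np.mgrid[206:219,263:273]; u,v=(w*uu).sum()/w.sum(),(w*vv).sum()/w.sum(); print(u,v,onplane(m,u,v,.165))
m,p,d=cap('scene','s7')
cv2.imwrite('pics/s7z.png',cv2.resize(cv2.cvtColor(p,cv2.COLOR_RGB2BGR)[60:180,170:290],None,fx=5,fy=5,interpolation=cv2.INTER_CUBIC))
```

```text
[ 0.45439328 -0.37199059  0.04833316] [ 0.07958247  0.49998431 -0.09339671]
267.3546140452699 213.06065002901914 [ 0.51928653 -0.02829595  0.165     ]
```

View pics/s7z.png

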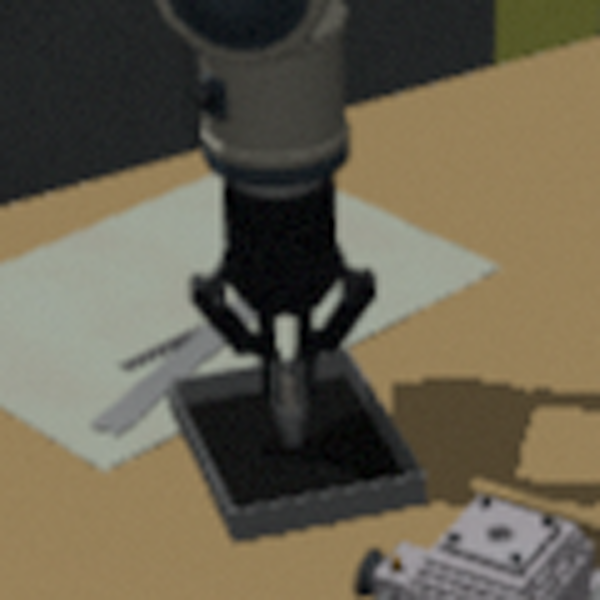

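>>> drive_tool(
  dp=[
    [0, 0, -0.002],
    [0, 0, -0.003],
    [0, 0, -0.004],
    [0, 0, -0.004],
    [0, 0, -0.004],
  ],
  spin=[0, 0, 0, 0, 0],
  gripper=[1, 1, 1, 1, 1],
)

```text
time_s: 5.97
ee_pos: [0.4538, -0.3717, 0.0432]
tool_rot: [2.719, 1.573, 0.0]
wrist_force: [1.0, -0.5, 1.8]
grip_width: 0.113
```

>>> drive_tool(
  dp=[
    [0, 0, 0],
    [0, 0, 0],
    [0, 0, 0],
    [0, 0, 0],
    [0, 0, 0],
  ],
  spin=[0, 0, 0, 0, 0],
  gripper=[0.7, 0.6, 0.5, 0.3, 0],
)

```text
time_s: 6.38
ee_pos: [0.4536, -0.3715, 0.043]
tool_rot: [-2.719, -1.573, 0.0]
wrist_force: [-0.3, 0.9, -1.2]
grip_width: 0.473
```

>>> drive_tool(
  dp=[
    [0, 0, 0],
    [0, 0, 0.02],
    [0, 0, 0.06],
    [0, 0, 0.1],
    [0, 0, 0.14],
  ],
  spin=[0, 0, 0, 0, 0],
  gripper=[-0.3, -0.3, -0.3, -0.3, -0.3],
)

```text
time_s: 6.8
ee_pos: [0.4532, -0.3711, 0.1845]
tool_rot: [-2.719, -1.572, 0.0]
wrist_force: [1.4, -0.6, 0.9]
grip_width: 0.652
```

Run:
```python
from h import *
o=r.observe();print(o['ee_pos'],o['wrist_force'])
m,p,d=cap('wrist','w8')
```

```text
[ 0.45324771 -0.37111851  0.1845064 ] [ 1.4043056  -0.56839142  0.85133299]
```

View pics/w8.png

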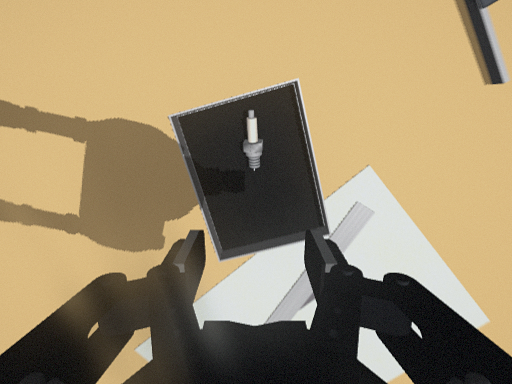

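>>> drive_tool(
  dp=[
    [0.036, 0.639, 0.105],
    [0.036, 0.639, 0.105],
    [0.036, 0.639, 0.105],
    [0.036, 0.639, 0.105],
    [0.036, 0.639, 0.105],
  ],
  spin=[0, 0, 0, 0, 0],
  gripper=[-0.3, -0.3, -0.3, -0.3, -0.3],
)

```text
time_s: 7.27
ee_pos: [0.4648, -0.1645, 0.2171]
tool_rot: [2.72, 1.572, 0.0]
wrist_force: [1.5, -0.7, -0.0]
grip_width: 0.645
```

>>> drive_tool(
  dp=[
    [0.024, 0.434, 0.071],
    [0.024, 0.434, 0.071],
    [0.024, 0.434, 0.071],
    [0.024, 0.434, 0.071],
    [0.024, 0.434, 0.071],
  ],
  spin=[0, 0, 0, 0, 0],
  gripper=[-0.3, -0.3, -0.3, -0.3, -0.3],
)

```text
time_s: 7.68
ee_pos: [0.4762, 0.041, 0.2508]
tool_rot: [2.719, 1.573, 0.0]
wrist_force: [1.9, -1.0, 0.8]
grip_width: 0.65
```

>>> drive_tool(
  dp=[
    [0.013, 0.228, 0.037],
    [0.013, 0.228, 0.037],
    [0.013, 0.228, 0.037],
    [0.013, 0.228, 0.037],
    [0.013, 0.228, 0.037],
  ],
  spin=[0, 0, 0, 0, 0],
  gripper=[-0.3, -0.3, -0.3, -0.3, -0.3],
)

```text
time_s: 8.1
ee_pos: [0.4878, 0.2465, 0.2841]
tool_rot: [2.719, 1.573, 0.0]
wrist_force: [1.4, -0.4, -0.3]
grip_width: 0.653
```

Run:
```python
from h import *
o=r.observe();print(o['ee_pos'],o['wrist_force'],o['qpos'].round(2))
```

```text
[0.48775663 0.24654562 0.28407165] [ 1.40416442 -0.36613086 -0.28661599] [ 0.36  0.33  1.46 -0.    1.34  0.88]
```

>>> drive_tool(
  dp=[
    [0.001, 0.021, 0.005],
    [0.001, 0.021, 0.005],
    [0.001, 0.021, 0.005],
    [0.001, 0.021, 0.005],
    [0.001, 0.021, 0.005],
  ],
  spin=[0, 0, 0, 0, 0],
  gripper=[-0.3, -0.3, -0.3, -0.3, -0.3],
)

```text
time_s: 8.52
ee_pos: [0.4891, 0.2642, 0.2884]
tool_rot: [2.72, 1.571, -0.001]
wrist_force: [0.5, 0.1, -0.6]
grip_width: 0.652
```

Run:
```python
from h import *
o=r.observe();print(o['ee_pos'],o['joint_velocities'].round(3))
m,p,d=cap('wrist','w9')
vv,uu=np.mgrid[:384,:512]; W=world(m,uu,vv,d)
b=(uu>170)&(uu<340)&(vv>100)&(vv<300)&(d>0)
for lo,hi in((.1,.11),(.165,.176),(.177,.187)):
    q=W[b&(W[...,2]>lo)&(W[...,2]<hi)]; 
    if len(q): print(lo,len(q),q.mean(0).round(4),cv2.minAreaRect((q[:,:2]*1000).astype(np.float32)),cv2.minEnclosingCircle((q[:,:2]*1000).astype(np.float32)))
print(proj(m,np.array([.489,.2675,.181])))
```

```text
[0.48912963 0.26424297 0.28838018] [-0.006 -0.001 -0.004  0.002  0.     0.003]
0.1 2978 [0.5064 0.2988 0.1057] ((502.350830078125, 291.95458984375), (102.30516815185547, 52.12753677368164), 59.713592529296875) ((502.25103759765625, 292.11712646484375), 57.19207763671875)
0.165 283 [0.5136 0.3115 0.171 ] ((508.78656005859375, 299.3267822265625), (58.37020492553711, 22.279809951782227), 56.27588653564453) ((508.2892761230469, 298.5818176269531), 30.403854370117188)
0.177 475 [0.4909 0.2723 0.1815] ((490.7685546875, 272.1239318847656), (22.418882369995117, 21.718442916870117), 59.79179763793945) ((490.5408935546875, 271.8477783203125), 11.64986515045166)
(np.float64(252.3586895813269), np.float64(186.57877518283647))
```

View pics/w9.png

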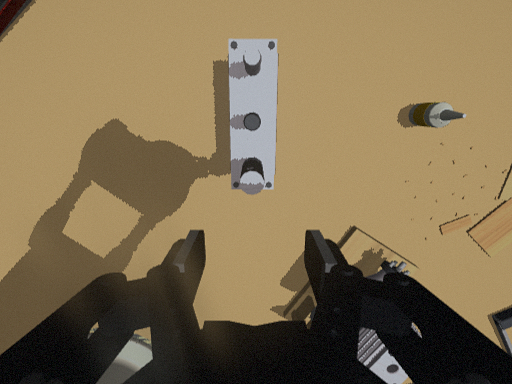

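>>> drive_tool(
  dp=[
    [0.001, 0.006, -0.03],
    [0.001, 0.006, -0.06],
    [0.001, 0.006, -0.09],
    [0.001, 0.006, -0.11],
    [0.001, 0.006, -0.12],
  ],
  spin=[0, 0, 0, 0, 0],
  gripper=[-0.3, -0.3, -0.3, -0.3, -0.3],
)

```text
time_s: 8.98
ee_pos: [0.4892, 0.2699, 0.1661]
tool_rot: [-2.72, -1.571, 0.006]
wrist_force: [-0.1, -0.1, -1.1]
grip_width: 0.649
```

Run:
```python
from h import *
o=r.observe();print(o['ee_pos'],o['wrist_force'])
m,p,d=cap('wrist','w10')
```

```text
[0.4891645  0.26989475 0.16611544] [-0.05563049 -0.10708569 -1.10086474]
```

View pics/w10.png

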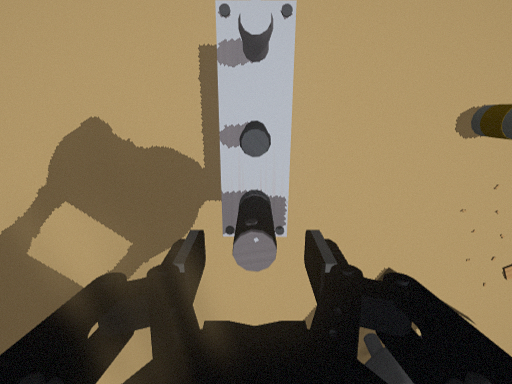

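>>> drive_tool(
  dp=[
    [0, 0, -0.015],
    [0, 0, -0.03],
    [0, 0, -0.041],
    [0, 0, -0.041],
    [0, 0, -0.041],
  ],
  spin=[0, 0, 0, 0, 0],
  gripper=[-0.3, -0.3, -0.3, -0.3, -0.3],
)

```text
time_s: 9.45
ee_pos: [0.4907, 0.2711, 0.1285]
tool_rot: [2.72, 1.572, 0.001]
wrist_force: [0.1, 0.4, 0.0]
grip_width: 0.653
```

Run:
```python
from h import *
o=r.observe();print(o['ee_pos'],o['wrist_force'])
m,p,d=cap('wrist','w11')
cv2.imwrite('pics/w11z.png',cv2.resize(cv2.cvtColor(p,cv2.COLOR_RGB2BGR)[120:340,130:380],None,fx=3,fy=2.7))
```

```text
[0.49070516 0.27113971 0.12846825] [0.08954413 0.42333953 0.0233456 ]
```

View pics/w11z.png

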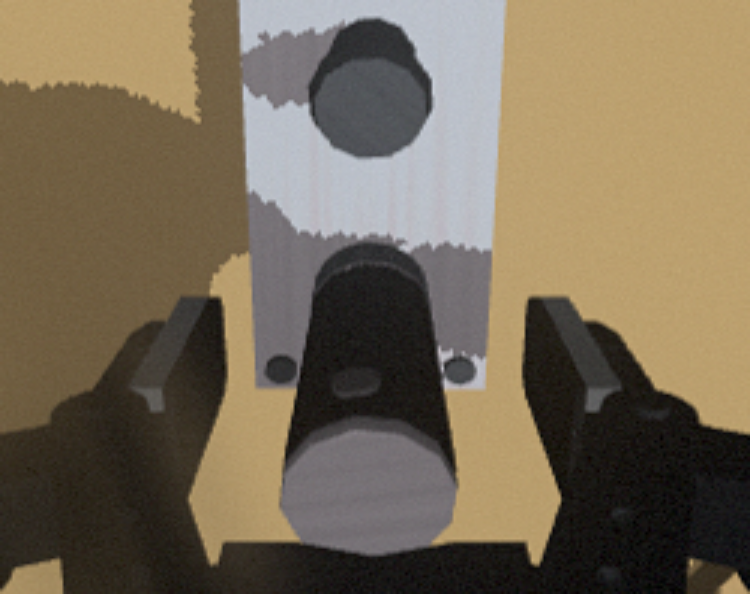

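>>> drive_tool(
  dp=[
    [0, 0, -0.003],
    [0, 0, -0.003],
    [0, 0, -0.003],
    [0, 0, -0.003],
    [0, 0, -0.003],
  ],
  spin=[0, 0, 0, 0, 0],
  gripper=[0, 0.2, 0.4, 0.6, 1],
  newtons=60,
)

```text
time_s: 9.92
ee_pos: [0.4905, 0.2715, 0.1253]
tool_rot: [2.719, 1.573, 0.001]
wrist_force: [-1.3, 0.3, 6.2]
grip_width: 0.265
```

>>> drive_tool(
  dp=[
    [0, 0, 0],
    [0, 0, 0],
    [0, 0, 0],
    [0, 0, 0],
    [0, 0, 0],
  ],
  spin=[0, 0, 0, 0, 0],
  gripper=[1, 1, 1, 1, 1],
)

```text
time_s: 10.33
ee_pos: [0.4904, 0.2715, 0.1253]
tool_rot: [2.719, 1.573, 0.001]
wrist_force: [-2.0, -0.2, 6.7]
grip_width: 0.265
```

>>> drive_tool(
  dp=[
    [0, 0, 0.01],
    [0, 0, 0.03],
    [0, 0, 0.06],
    [0, 0, 0.09],
    [0, 0, 0.12],
  ],
  spin=[0, 0, 0, 0, 0],
  gripper=[1, 1, 1, 1, 1],
)

```text
time_s: 10.75
ee_pos: [0.4899, 0.2712, 0.2468]
tool_rot: [2.719, 1.573, -0.0]
wrist_force: [1.8, 0.9, -1.2]
grip_width: 0.27
```

>>> drive_tool(
  dp=[
    [0, 0, 0.02],
    [0, 0, 0.04],
    [0, 0, 0.06],
    [0, 0, 0.065],
    [0, 0, 0.065],
  ],
  spin=[0, 0, 0, 0, 0],
  gripper=[1, 1, 1, 1, 1],
)

```text
time_s: 11.17
ee_pos: [0.4907, 0.2716, 0.3115]
tool_rot: [2.719, 1.573, 0.005]
wrist_force: [-1.5, 0.2, -1.1]
grip_width: 0.266
```

Run:
```python
from h import *
o=r.observe();print(o['ee_pos'],o['wrist_force'])
m,p,d=cap('wrist','w12')
cv2.imwrite('pics/w12z.png',cv2.resize(cv2.cvtColor(p,cv2.COLOR_RGB2BGR)[80:300,130:380],None,fx=3,fy=2.7))
m,p,d=cap('scene','s12')
cv2.imwrite('pics/s12z.png',cv2.resize(cv2.cvtColor(p,cv2.COLOR_RGB2BGR)[130:330,270:450],None,fx=3,fy=3))
```

```text
[0.49073094 0.27160583 0.31145726] [-1.50345301  0.24180508 -1.11014084]
```

View pics/w12z.png

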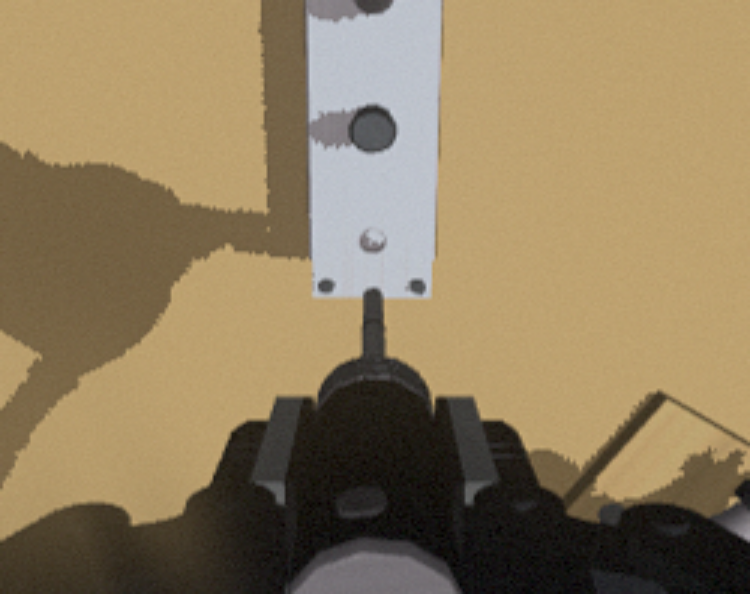

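View pics/s12z.png

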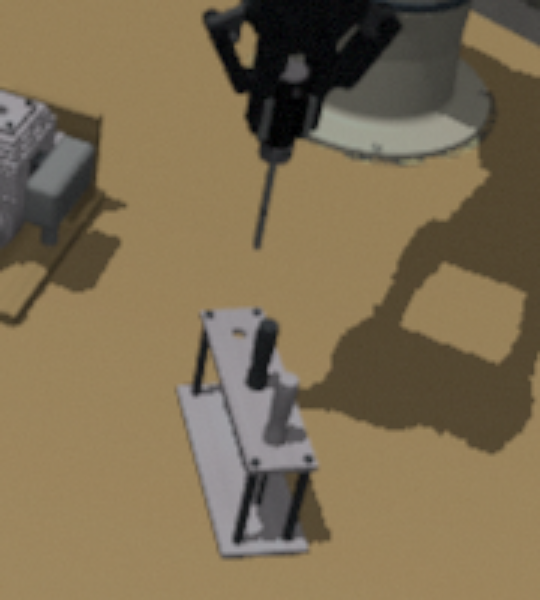

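>>> drive_tool(
  dp=[
    [0.029, -0.299, 0],
    [0.029, -0.299, 0],
    [0.029, -0.299, 0],
    [0.029, -0.299, 0],
    [0.029, -0.299, 0],
  ],
  spin=[0, 0, 0, 0, 0],
  gripper=[1, 1, 1, 1, 1],
)

```text
time_s: 11.68
ee_pos: [0.5095, 0.0622, 0.3083]
tool_rot: [-2.718, -1.573, 0.003]
wrist_force: [1.0, -0.4, -0.9]
grip_width: 0.268
```

>>> drive_tool(
  dp=[
    [0.003, -0.032, 0],
    [0.006, -0.06, 0],
    [0.008, -0.08, 0],
    [0.009, -0.091, 0],
    [0.009, -0.091, 0],
  ],
  spin=[0, 0, 0, 0, 0],
  gripper=[1, 1, 1, 1, 1],
)

```text
time_s: 12.1
ee_pos: [0.5191, -0.0287, 0.3085]
tool_rot: [-2.72, -1.569, 0.003]
wrist_force: [-0.4, 1.6, -1.3]
grip_width: 0.269
```

>>> drive_tool(
  dp=[
    [0, 0, 0],
    [0, 0, 0],
    [0, 0, 0],
    [0, 0, 0],
    [0, 0, 0],
  ],
  spin=[0, 0, 0, 0, 0],
  gripper=[1, 1, 1, 1, 1],
)

```text
time_s: 12.52
ee_pos: [0.5193, -0.0263, 0.3097]
tool_rot: [-2.719, -1.574, -0.0]
wrist_force: [0.0, 0.4, -0.8]
grip_width: 0.269
```

Run:
```python
from h import *
o=r.observe();print(o['ee_pos'],o['wrist_force'],o['tool_rot'])
m,p,d=cap('wrist','w13')
cv2.imwrite('pics/w13z.png',cv2.resize(cv2.cvtColor(p,cv2.COLOR_RGB2BGR)[150:250,190:320],None,fx=6,fy=6,interpolation=cv2.INTER_CUBIC))
m,p,d=cap('scene','s13')
cv2.imwrite('pics/s13z.png',cv2.resize(cv2.cvtColor(p,cv2.COLOR_RGB2BGR)[80:180,220:320],None,fx=6,fy=6,interpolation=cv2.INTER_CUBIC))
m,p,d=cap('top','t13')
```

```text
[ 0.51934852 -0.02627163  0.30969226] [ 0.02878461  0.39212169 -0.80388044] [-2.71862470e+00 -1.57434712e+00 -1.34079232e-04]
```

View pics/w13z.png

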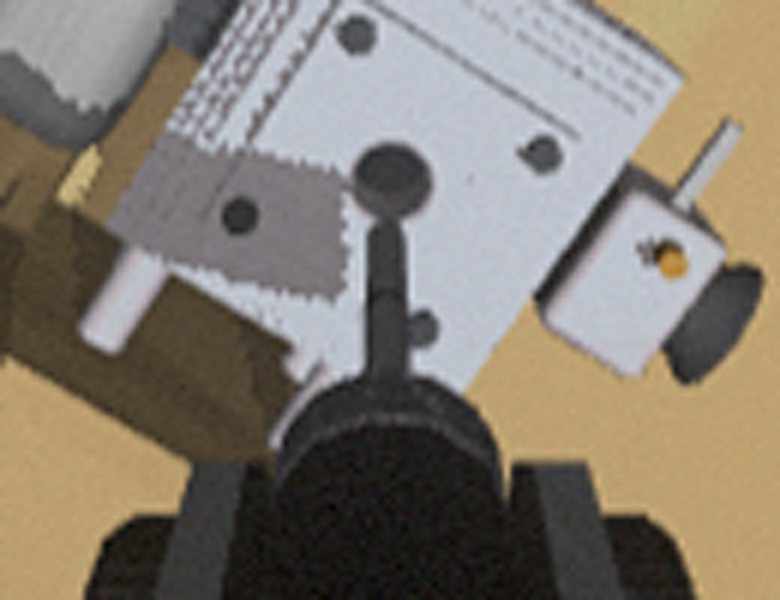

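View pics/s13z.png

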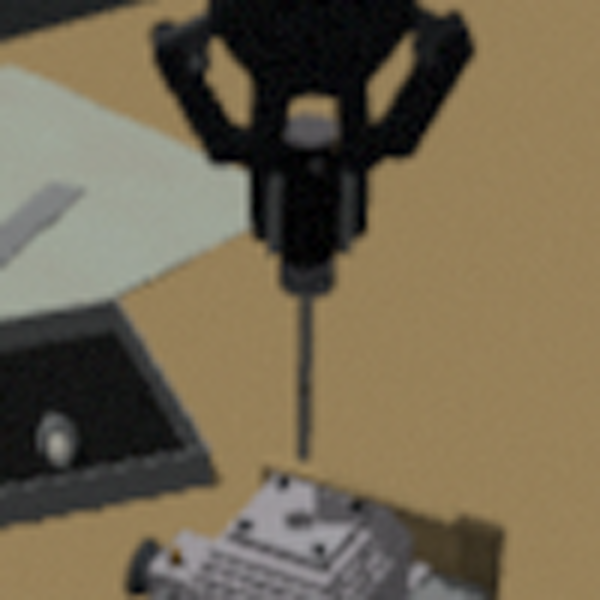

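Run:
```python
from h import *
m,p,d=load('w13'); g=cv2.cvtColor(p,cv2.COLOR_RGB2GRAY)
M=(g<100).astype(np.uint8); 
for v in range(172,214,2): print(v,g[v,246:266])
```

```text
172 [194 196 191 195 194 194 194 198 202 198 198 201 194 195 191 195 198 193
 195 193]
174 [194 195 192 195 184 152 123  91  73  77  90 100 141 179 199 195 194 190
 196 193]
176 [199 193 192 154  75  48  61  57  57  63  59  58  53  68 125 189 197 194
 194 196]
178 [166 199 155  67  50  61  58  61  64  61  57  59  61  56  61 111 188 197
 195 194]
180 [123 116 127  83  68  57  63  60  58  57  59  62  56  64  67  84 171 201
 194 195]
182 [130 173 144  80  84  88  80  75  65  71  70  67  74  66  71 120 185 196
 192 193]
184 [119 170 194 159 106  78  80  75  80  75  77  73  70  73 133 178 199 191
 194 197]
186 [125 166 197 193 188 177 127  83  68  71  91 137 163 180 188 197 197 194
 194 194]
188 [127 169 196 195 194 121  54  60  63  63  74 170 198 197 196 193 195 192
 194 195]
190 [124 166 197 199 193  83  58  64  63  63  60 118 201 196 196 194 192 192
 194 195]
192 [116 120 171 198 196  79  60  61  60  67  57 104 202 196 191 195 196 194
 196 192]
194 [121 124 200 197 193  84  58  61  61  62  61 106 201 193 193 192 194 196
 195 194]
196 [119 164 198 193 194  65  60  63  65  62  55  82 203 194 192 193 195 196
 191 194]
198 [121 168 196 198 196  49  51  46  51  48  52  83 205 194 194 194 192 194
 195 194]
200 [198 195 190 194 168  36  51  64  60  61  53  69 181 200 199 196 198 196
 195 191]
202 [195 191 194 181 145  51  61  62  62  58  57  62 108  81  53  77 163 199
 193 192]
204 [194 197 196 195 151  54  59  61  61  60  59  58  74  80  79  78  85 162
 198 196]
206 [190 193 195 195 153  48  58  61  59  62  60  57  66  82  78  73 103 188
 196 195]
208 [193 194 193 193 153  55  59  62  59  58  61  61 119 164 167 172 197 195
 196 193]
210 [198 193 195 198 158  47  62  63  61  60  58  67 134 203 195 194 194 192
 194 195]
212 [197 152 155 134  59  51  61  52  49  47  48  67  95 117 141 149 166 201
 195 196]
```

Run:
```python
from h import *
m,p,d=load('w13')
H=onplane(m,254.85,179.9,.165);print('hole',H)
zl=.3097-.1103
for v in (185.7,186.2): print('tip rim',onplane(m,253.9,v,zl))
o=np.array([.51935,-.02627])
a=np.deg2rad(60.1);ex=np.array([np.cos(a),np.sin(a)]);ey=np.array([np.cos(a-np.pi/2),np.sin(a-np.pi/2)])
for n,P in (('hole',H),('tip',onplane(m,253.9,185.7,zl)),('handle',onplane(m,254.1,210,.3097-.1103+.075))): print(n,(P[:2]-o)@ex,(P[:2]-o)@ey)
for x in (-.002,0,.002,.004):
  c=o+ex*x
  print(x,[np.round(proj(m,np.r_[c+ex*k,z]),1) for k,z in((.003,zl),(.003,zl+.038),(.012,zl+.09),(.0,.165))])
# scene
for n in('scene',):
  m,p,d=load('s13'); g=cv2.cvtColor(p,cv2.COLOR_RGB2GRAY)
  for v in range(126,160,2): print(v,g[v,264:282])
```

```text
hole [ 0.51990589 -0.02673299  0.165     ]
tip rim [ 0.5205606  -0.02362645  0.1994    ]
tip rim [ 0.52031377 -0.0240558   0.1994    ]
hole -0.0001242582551950019 0.0007126929049630461
tip 0.00289515826383412 -0.00026831194207316977
handle 0.006213435963275586 -3.767887666613562e-05
-0.002 [array([254.2, 187.6]), array([254.2, 200.2]), array([254.1, 212.7]), array([254.2, 181.6])]
0 [array([254.2, 185.6]), array([254.2, 197.9]), array([254.1, 209.7]), array([254.2, 179.8])]
0.002 [array([254.2, 183.6]), array([254.2, 195.6]), array([254.2, 206.7]), array([254.2, 178. ])]
0.004 [array([254.2, 181.5]), array([254.2, 193.2]), array([254.2, 203.7]), array([254.2, 176.2])]
126 [130 130  85  38  36  45  43  41  36  34  31  63 112 130 129 130 130 130]
128 [128 130 117  85  53  43  43  39  40  47  60 102 124 129 130 130 131 128]
130 [130 131 129 130 130 106  70  64 105 127 130 130 129 130 130 131 128 131]
132 [130 129 130 130 128 105  68  64 111 132 130 131 129 128 129 128 129 129]
134 [131 130 130 130 130 104  66  64 112 130 129 129 131 129 129 131 130 129]
136 [130 131 130 131 130 106  69 
[... 202 characters left out ...]
42 [130 129 129 129 130  98  58  79 116 129 130 129 130 130 129 129 131 128]
144 [130 130 129 132 130  96  50  68 114 131 130 130 128 131 130 130 130 131]
146 [129 130 129 129 131  98  59  75 115 129 130 131 129 130 131 130 129 129]
148 [130 131 130 130 131  99  58  75 115 131 130 131 129 132 132 130 131 130]
150 [130 130 130 129 130  97  60  75 115 129 129 129 130 130 129 130 130 130]
152 [128 132 130 129 130  99  59  84 118 129 131 130 130 130 130 128 129 130]
154 [130 130 127 130 129  98  61  90 123 130 130 129 130 130 129 132 130 129]
156 [134 135 135 133 133 112  84 104 126 128 129 130 130 129 129 132 130 131]
158 [ 82  99 110 113 113 120 133 135 133 130 126 129 127 131 128 131 130 130]
```

Run:
```python
from h import *
m,p,d=load('s13'); g=cv2.cvtColor(p,cv2.COLOR_RGB2GRAY)
for v in range(160,173): print(v,g[v,258:284])
T=np.array([.51935+.0,-.02627,.1994]);
print(proj(m,T),proj(m,T+[0,0,.038]),proj(m,T+[0,0,.08]),'hole if under',proj(m,np.r_[T[:2],.165]),'mm px', proj(m,np.array([.52035,-.02627,.165])),proj(m,np.array([.51935,-.02527,.165])))
```

```text
160 [129 130 131 131 130 112 117 126  88  44 118 133 121 115 107  97 100 111
 118 123 123 125 126 128 127 131]
161 [129 132 131 129 131 132 147 147 112 105 142 155 154 147 113  83  92  96
 100 102 111 114 121 123 125 128]
162 [130 130 130 131 142 151 155 156 147 148 154 155 155 153 118  91  98  90
  90  93  97  90  97 102 111 122]
163 [132 129 130 137 149 155 155 154 153 156 154 154 154 153 118  84  84  84
  91  98  80  52  58  72  86  97]
164 [128 129 135 147 152 155 153 155 155 155 152 146 143 150 118  86  84  85
  84  84  56  25  54  72  76  80]
165 [132 134 146 152 156 154 154 155 154 139 120 107 106 120 104  85  84  85
  84  85  73  63  66  68  80  86]
166 [136 128 118 128 146 156 155 156 154 121  77  67  72  79 101  96  86  86
  87  85  84  91  80  73  80  80]
167 [146 112  58  71 131 156 155 155 156 130  92  80  92  98 126 132 127 125
 126 125 118  96  75  80  83  79]
168 [134 105  89 111 143 156 155 156 156 149 136 129 134 136 150 155 156 155
 157 148 120 101 115 105  85  82]
169 [103  85  94 119 142 154 155 155 158 156 156 156 156 156 154 158 157 157
 156 127  81 117 140 116  86  79]
170 [131 112  90  85 101 118 127 140 152 156 156 156 156 148 130 124 145 156
 138  93 102 132 121  90  94  86]
171 [154 148 134 126 115  95  84 105 116 127 141 153 155 139  88  55 130 139
 101 104 140 125  89  92  98  89]
172 [126 136 149 153 150 135 125 114  92  86 100 118 130 131 109  80 114 102
 105 140 135  99  78  88 113 104]
(np.float64(270.59060473893925), np.float64(156.1192796960344)) (np.float64(270.8556144684592), np.float64(144.37840914807293)) (np.float64(271.1621901754116), np.float64(130.79601843737186)) hole if under (np.float64(270.36020012426354), np.float64(166.32702097202744)) mm px (np.float64(270.0686613158205), np.float64(166.44586746695387)) (np.float64(270.5693024680392), np.float64(166.50111212578486))
```

>>> drive_tool(
  dp=[
    [0.001, -0.0005, -0.005],
    [0.001, -0.0005, -0.011],
    [0.001, -0.0005, -0.017],
    [0.001, -0.0005, -0.022],
    [0.001, -0.0005, -0.022],
  ],
  spin=[0, 0, 0, 0, 0],
  gripper=[1, 1, 1, 1, 1],
)

```text
time_s: 13.08
ee_pos: [0.5198, -0.0274, 0.2862]
tool_rot: [-2.718, -1.572, 0.003]
wrist_force: [-0.6, 0.3, -1.6]
grip_width: 0.262
```

>>> drive_tool(
  dp=[
    [0, 0, 0],
    [0, 0, 0],
    [0, 0, 0],
    [0, 0, 0],
    [0, 0, 0],
  ],
  spin=[0, 0, 0, 0, 0],
  gripper=[1, 1, 1, 1, 1],
)

```text
time_s: 13.5
ee_pos: [0.5204, -0.0275, 0.2879]
tool_rot: [2.719, 1.573, 0.0]
wrist_force: [0.9, 0.1, -1.3]
grip_width: 0.269
```

Run:
```python
from h import *
for i in range(1): 
  o=r.observe();print(o['ee_pos'],o['wrist_force'],o['tool_rot'])
m,p,d=cap('wrist','w14');g=cv2.cvtColor(p,cv2.COLOR_RGB2GRAY)
cv2.imwrite('pics/w14z.png',cv2.resize(cv2.cvtColor(p,cv2.COLOR_RGB2BGR)[150:250,190:320],None,fx=6,fy=6,interpolation=cv2.INTER_CUBIC))
for v in range(172,214,2): print(v,g[v,244:268])
a=np.deg2rad(60.1);ex=np.array([np.cos(a),np.sin(a)])
c=o['ee_pos'][:2];zl=o['ee_pos'][2]-.1103
print([np.round(proj(m,np.r_[c+ex*k,z]),1) for k,z in((.003,zl),(.003,zl+.038),(.012,zl+.09),(.0,.165),(.00725,.165),(-.00725,.165))])
m,p,d=cap('scene','s14')
cv2.imwrite('pics/s14z.png',cv2.resize(cv2.cvtColor(p,cv2.COLOR_RGB2BGR)[120:190,230:310],None,fx=8,fy=8,interpolation=cv2.INTER_CUBIC))
```

```text
[ 0.52044752 -0.02750656  0.28785116] [ 0.85621281  0.07514225 -1.28266003] [2.71921584e+00 1.57289961e+00 3.95990152e-04]
172 [194 195 194 194 192 198 196 196 194 197 193 198 195 195 196 199 194 194
 197 195 196 195 193 196]
174 [194 195 193 194 197 191 173 195 194 195 193 195 195 193 192 197 196 194
 194 194 196 195 195 196]
176 [194 193 197 196 195 194 198 194 198 197 198 195 195 198 196 192 196 194
 196 194 192 194 197 195]
178 [200 195 197 196 201 187 154 140 124 121 115 142 155 179 198 199 198 195
 196 197 194 195 196 196]
180 [125 199 161 145 102  63  50  56  60  57  60  53  52  66 103 159 201 195
 197 195 196 195 196 197]
182 [119 114  89  53  51  56  58  61  58  62  58  62  59  60  55  74 143 202
 194 198 198 196 195 196]
184 [128 112  71  64  64  58  55  61  60  58  59  59  63  60  67  73 101 172
 201 194 195 196 194 196]
186 [125 112  78  64  68  84  71  71  58  55  60  65  67  68  73  69  91 185
 197 194 194 191 194 194]
188 [128 124 108  75  64  69  80  68  71  65  62  63  62  71  71  87 155 196
 195 192 196 199 193 193]
190 [124 122 122 114  91  80  67  61  64  60  61  
[... 624 characters left out ...]
  74 163 200 195 195
 193 196 196 195 193 197]
204 [113 117 117 119 120 119  98  51  61  63  60  60  58  73 167 201 195 194
 194 194 195 193 197 198]
206 [196 167 168 164 113 118 138  52  56  60  65  58  58  64 132 204 198 197
 199 194 195 196 193 194]
208 [193 190 194 198 196 197 155  49  59  61  61  59  60  58  60  72 113 158
 196 195 194 197 194 193]
210 [194 195 193 195 200 198 154  55  59  60  60  60  59  59  67  84  80  82
 178 197 197 194 193 195]
212 [197 198 196 155 159 136  62  58  65  62  50  47  42  48  57  60  68  78
 156 202 195 195 192 194]
[array([254.1, 185.6]), array([254.1, 197.9]), array([254.1, 209.7]), array([254.1, 185.2]), array([254.1, 178.1]), array([254.1, 192.1])]
```

View pics/w14z.png

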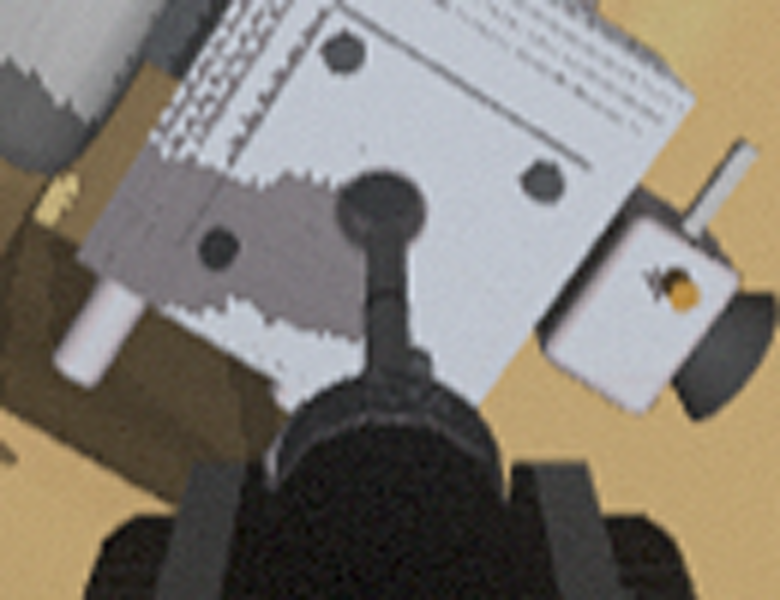

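View pics/s14z.png

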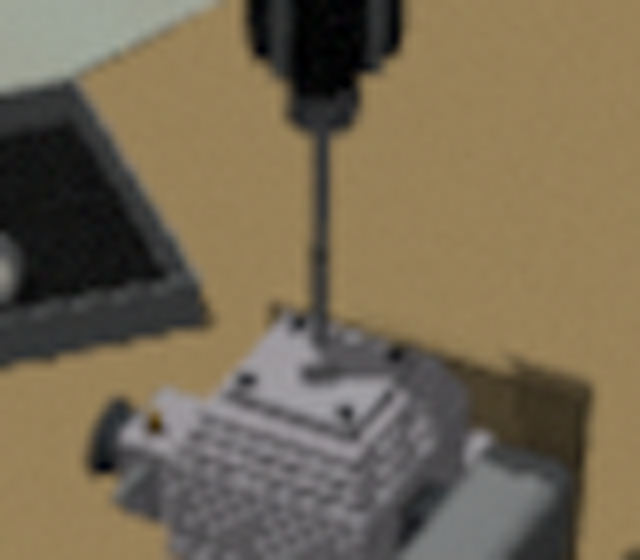

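>>> drive_tool(
  dp=[
    [-0.0007, 0.0005, 0],
    [-0.0007, 0.0005, 0],
    [-0.0007, 0.0005, 0],
    [-0.0007, 0.0005, 0],
    [-0.0007, 0.0005, 0],
  ],
  spin=[0, 0, 0, 0, 0],
  gripper=[1, 1, 1, 1, 1],
)

```text
time_s: 14.02
ee_pos: [0.5197, -0.027, 0.2877]
tool_rot: [2.719, 1.573, 0.0]
wrist_force: [-0.6, -1.0, -0.9]
grip_width: 0.265
```

Run:
```python
from h import *
def cen(g):
    # ellipse of the hole: sides (half level) for rows, ignoring tube
    out=[]
    for v in range(180,190):
        row=g[v,238:270].astype(float); k=254-238
        L=[238+i+(row[i]-92)/(row[i]-row[i+1]) for i in range(k) if row[i]>92>=row[i+1]][-1:]
        R=[238+i+(128-row[i])/(row[i+1]-row[i]) for i in range(k,30) if row[i]<128<=row[i+1]][:1]
        if L and R: out.append((v,round(L[0],2),round(R[0],2),round((L[0]+R[0])/2,2)))
    return out
G=0
for i in range(3):
  o=r.observe();print(o['ee_pos'],o['qpos'].round(4))
  m,p,d=cap('wrist',f'w15{i}');g=cv2.cvtColor(p,cv2.COLOR_RGB2GRAY); G=G+g.astype(float)
G/=3
for t in cen(G): print(t)
for v in (194,202): print(v,G[v,246:262].round())
print(G[174:196,250:256].mean(1).round())
a=np.deg2rad(60.1);ex=np.array([np.cos(a),np.sin(a)])
c=o['ee_pos'][:2]
print([np.round(proj(m,np.r_[c+ex*k,z]),1) for k,z in((.0,.165),(.00725,.165),(-.00725,.165))])
```

```text
[ 0.51968403 -0.0269875   0.28767477] [-0.1667  0.291   1.5181  0.      1.3324  0.3553]
[ 0.51967879 -0.02699902  0.28766314] [-0.1667  0.2911  1.5181 -0.      1.3324  0.3553]
[ 0.51968796 -0.02702194  0.28766031] [-0.1667  0.2911  1.5181 -0.      1.3324  0.3553]
(180, np.float64(249.69), np.float64(259.36), np.float64(254.52))
(181, np.float64(247.6), np.float64(260.1), np.float64(253.85))
(182, np.float64(246.99), np.float64(260.7), np.float64(253.84))
(183, np.float64(246.72), np.float64(261.14), np.float64(253.93))
(184, np.float64(246.58), np.float64(261.35), np.float64(253.97))
(185, np.float64(246.5), np.float64(261.45), np.float64(253.97))
(186, np.float64(246.6), np.float64(261.4), np.float64(254.0))
(187, np.float64(246.95), np.float64(261.12), np.float64(254.04))
(188, np.float64(247.53), np.float64(260.6), np.float64(254.07))
(189, np.float64(248.19), np.float64(259.92), np.float64(254.06))
194 [121. 119. 121. 125. 125.  70.  62.  64.  65.  61.  61. 105. 204. 197.
 195. 195.]
202 [122. 120. 121. 122.  95.  57.  62.  61.  61.  61.  56.  71. 165. 201.
 196. 196.]
[191. 193. 195. 190. 143.  74.  60.  58.  60.  59.  59.  59.  67.  70.
  68.  66.  65.  68.  72.  74.  74.  73.]
[array([254.2, 185.2]), array([254.2, 178.2]), array([254.2, 192.1])]
```

>>> drive_tool(
  dp=[
    [0, 0, -0.004],
    [0, 0, -0.009],
    [0, 0, -0.015],
    [0, 0, -0.02],
    [0, 0, -0.024],
  ],
  spin=[0, 0, 0, 0, 0],
  gripper=[1, 1, 1, 1, 1],
)

```text
time_s: 14.58
ee_pos: [0.5194, -0.027, 0.2627]
tool_rot: [-2.719, -1.573, 0.001]
wrist_force: [-0.1, -0.4, -1.3]
grip_width: 0.265
```

>>> drive_tool(
  dp=[
    [0, 0, 0],
    [0, 0, 0],
    [0, 0, 0],
    [0, 0, 0],
    [0, 0, 0],
  ],
  spin=[0, 0, 0, 0, 0],
  gripper=[1, 1, 1, 1, 1],
)

```text
time_s: 15.0
ee_pos: [0.5198, -0.027, 0.2639]
tool_rot: [2.719, 1.573, 0.001]
wrist_force: [0.4, 0.5, -0.5]
grip_width: 0.266
```

Run:
```python
from h import *
o=r.observe();print(o['ee_pos'],o['wrist_force'],o['torque'])
m,p,d=cap('wrist','w16');g=cv2.cvtColor(p,cv2.COLOR_RGB2GRAY)
cv2.imwrite('pics/w16z.png',cv2.resize(cv2.cvtColor(p,cv2.COLOR_RGB2BGR)[160:230,210:300],None,fx=8,fy=8,interpolation=cv2.INTER_CUBIC))
a=np.deg2rad(60.1);ex=np.array([np.cos(a),np.sin(a)])
c=o['ee_pos'][:2]
print([np.round(proj(m,np.r_[c+ex*k,z]),1) for k,z in((.0,.165),(.00725,.165),(-.00725,.165),(.003,.165))])
m,p,d=cap('scene','s16')
cv2.imwrite('pics/s16z.png',cv2.resize(cv2.cvtColor(p,cv2.COLOR_RGB2BGR)[120:190,230:310],None,fx=8,fy=8,interpolation=cv2.INTER_CUBIC))
```

```text
[ 0.51981034 -0.02699715  0.26389076] [ 0.37278797  0.54769436 -0.54630684] [ 0.02433671  0.01403272 -0.05319932]
[array([254.1, 192. ]), array([254.1, 184.4]), array([254.1, 199.5]), array([254.1, 188.9])]
```

View pics/w16z.png

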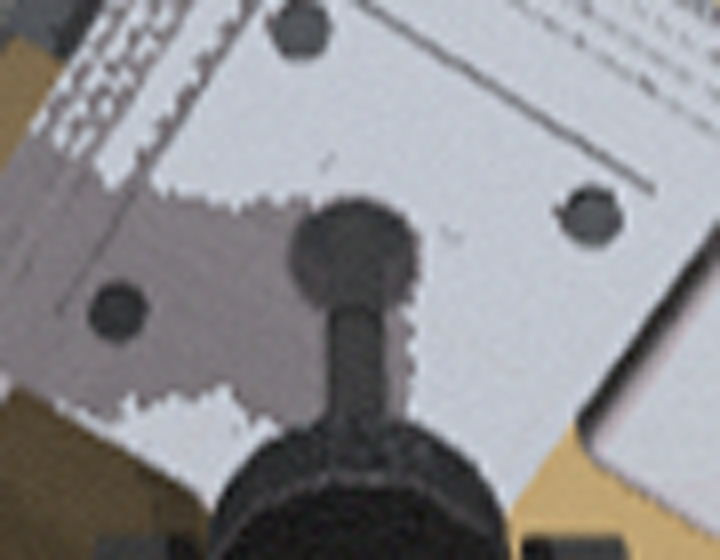

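View pics/s16z.png

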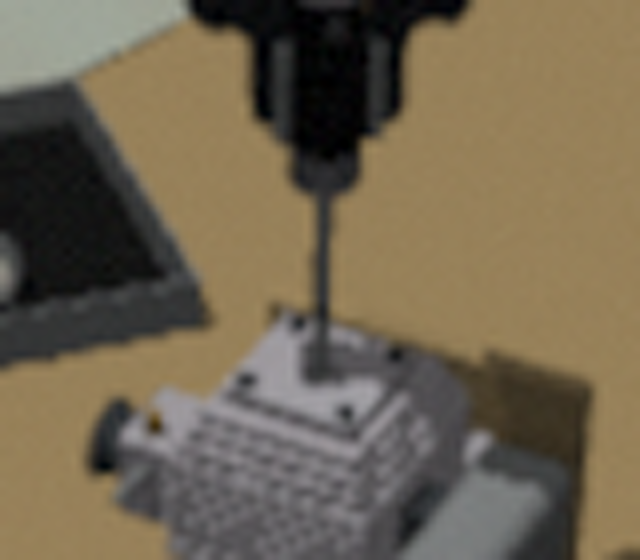

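>>> drive_tool(
  dp=[
    [0, 0, -0.005],
    [0, 0, -0.01],
    [0, 0, -0.016],
    [0, 0, -0.022],
    [0, 0, -0.0265],
  ],
  spin=[0, 0, 0, 0, 0],
  gripper=[1, 1, 1, 1, 1],
)

```text
time_s: 15.52
ee_pos: [0.5194, -0.027, 0.2361]
tool_rot: [-2.719, -1.573, 0.001]
wrist_force: [0.1, 0.8, -0.8]
grip_width: 0.266
```

>>> drive_tool(
  dp=[
    [0, 0, 0],
    [0, 0, 0],
    [0, 0, 0],
    [0, 0, 0],
    [0, 0, 0],
  ],
  spin=[0, 0, 0, 0, 0],
  gripper=[1, 1, 1, 1, 1],
)

```text
time_s: 15.93
ee_pos: [0.5198, -0.027, 0.2374]
tool_rot: [2.719, 1.573, 0.001]
wrist_force: [-0.6, 0.2, -1.1]
grip_width: 0.263
```

Run:
```python
from h import *
G=0;S=0
for i in range(3):
  o=r.observe();m,p,d=cap('wrist',f'w17{i}');G=G+p.astype(float)
  ms,ps,d=cap('scene',f's17{i}');S=S+ps.astype(float)
print(o['ee_pos'],o['wrist_force'],o['torque'])
G=(G/3).astype(np.uint8);S=(S/3).astype(np.uint8)
z=lambda a,s:cv2.resize(cv2.cvtColor(a,cv2.COLOR_RGB2BGR),None,fx=s,fy=s,interpolation=cv2.INTER_CUBIC)
cv2.imwrite('pics/w17z.png',z(G[170:240,215:295],9)); cv2.imwrite('pics/s17z.png',z(S[140:180,245:295],12))
g=cv2.cvtColor(G,cv2.COLOR_RGB2GRAY)
for v in range(188,218): print(v,g[v,242:268])
a=np.deg2rad(60.1);ex=np.array([np.cos(a),np.sin(a)]);c=o['ee_pos'][:2]
print([np.round(proj(m,np.r_[c+ex*k,zz]),1) for k,zz in((.0,.165),(.00725,.165),(-.00725,.165),(.003,.165),(.003,.166),(.003,.164))])
s=cv2.cvtColor(S,cv2.COLOR_RGB2GRAY)
for v in range(148,170): print(v,s[v,262:280])
print(proj(ms,np.r_[c,.165]))
```

```text
[ 0.51972451 -0.02701165  0.23727707] [-0.45758663  0.87320502 -1.17927324] [ 0.00831287 -0.0108935  -0.01466543]
188 [198 197 198 197 200 200 198 197 191 199 198 198 198 198 198 197 200 198
 199 200 197 198 198 199 196 199]
189 [199 197 199 198 197 197 198 190 194 199 200 199 198 198 198 199 198 198
 198 198 197 198 198 198 199 199]
190 [200 199 199 199 199 200 195 194 200 199 199 201 200 199 201 198 198 197
 198 199 199 197 199 198 198 198]
191 [199 164 205 200 201 201 198 200 199 202 200 164 166 169 203 200 200 201
 199 200 199 201 196 199 198 198]
192 [159 123 169 201 162 167 204 206 199 157 156 106 105 115 164 199 204 204
 200 162 176 202 201 201 201 198]
193 [125 121 127 163 120 131 182 160 145  84  78  74  75  74  88 143 161 163
 162 122 146 204 160 163 204 201]
194 [126 126 128 123 126 119 117  82  58  61  61  62  61  60  58  60  82  97
 121 125 128 165 119 123 163 158]
195 [123 126 128 126 123  99  64  56  56  60  64  64  63  64  62  58  56  65
  93 119 127 125 125 123 120 119]
196 [118 118 121 124 106  71  52  55  57  61  65  64  64  65  60  58  56  57
  63  96 125 128 127 
[... 3509 characters left out ...]
 104 111 116]
162 [141 152 139 128 114 119 113  77  63 108 145 156 131  95  91  96  94  88]
163 [150 155 119  86  85  87  80  63  57  77 112 125 102  85  91  98  77  45]
164 [153 155 119  84  86  85  80  63  57  76  85  86  85  85  85  83  57  25]
165 [156 155 139 104  85  81  70  57  57  69  81  86  86  85  85  85  72  63]
166 [147 156 139 105  85  77  57  43  42  56  72  82  86  86  87  85  85  81]
167 [133 156 140 104  86  78  57  47  50  76  83  83  86  87  85  85  84  73]
168 [143 156 157 140 128 125 123 120 123 132 131 129 129 128 128 118  89  68]
169 [141 153 155 156 157 157 157 157 157 158 158 157 158 157 158 128  82  74]
(np.float64(270.0961292800807), np.float64(166.2424906363807))
```

View pics/w17z.png

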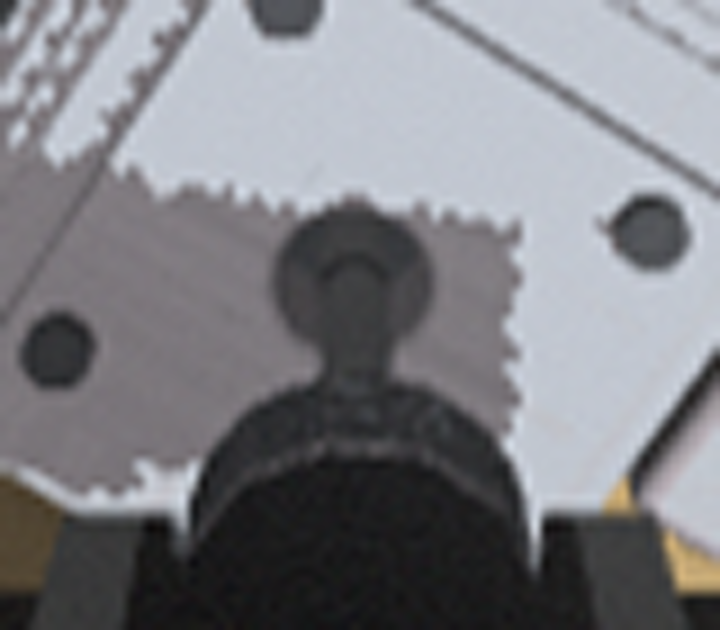

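View pics/s17z.png

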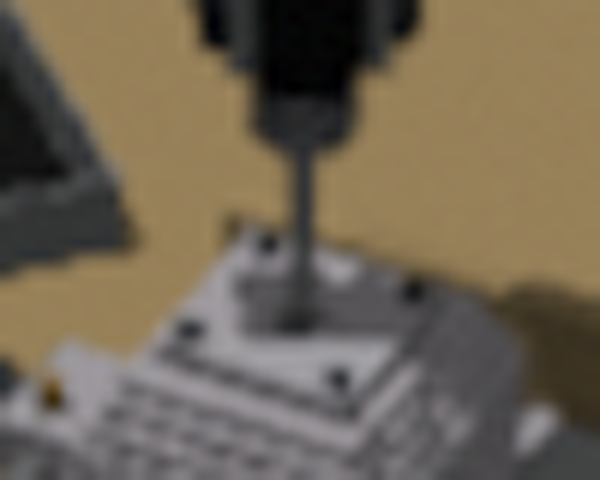

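Run:
```python
from h import *
o=r.observe();print(o['time_s'],o['ee_pos'],o['joint_velocities'].round(4),o['grip_width'])
print(r.finish_job())
```

```text
16.2333 [ 0.51966974 -0.02699608  0.23720044] [ 0.0011  0.0009  0.002  -0.0016 -0.0006  0.0005] 0.2677323030210744
the job is handed in; nothing more can be done
None
```

I finished the job and handed it in at 16.2 s, with the arm still and the scope still gripped. The rig reports no verdict.

- **Spark plug:** I lifted it straight out of the cylinder, lowered it into the tray until it touched the liner, and only then let go. It lies on its side in the tray, well clear of the walls.
- **Borescope:** I took it from the tool stand and lowered it into the plug hole. In the last wrist images:
  - The tube is about 0.2 mm off centre in the jaw direction and about 0.3 mm off the other way.
  - The depth band is within about 1 mm of the hole's rim.
  - The wrist force stayed near zero all the way down, with no sign of contact.
- **Uncertainty in those checks:**
  - The top camera put the hole about 1.6 mm from where the wrist camera did, inside the 2 mm calibration. I relied on the tube and hole seen together in the wrist view, and before lowering the scene view agreed to about 1 mm.
  - The handle's edge in one view hinted at up to 0.7° of tilt. The tube itself looked upright in the scene camera.
- **Bystanders:** I never went near the glue bottle or the clamp. The hex drivers were still in the stand after the scope came out. I took no separate last picture of any of them.

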